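# Pull the wide speed knob off the bench centrifuge with a knob puller

### The job

The wide, low knob on the centrifuge's panel has to come off its shaft. Take the knob puller from the steel tray, slide its lips flat under the knob, gently, until the knob is felt bearing on the puller's stop plate, and then pull straight up until the knob pops off and rides in the puller. Set puller and knob down together in the tray, without dropping them, and leave the other knob and the things around alone.

Things in the scene. Friction and masses are not known exactly. Their poses are not given: they have to be found in the camera images.
- knob_center (a point): Middle of the wide speed knob: black plastic with a thin metal face, round, 40 mm across, 18 mm high; point on its axis 9 mm above its flat underside, z up. It is a snap fit on either one of the two shafts; a gap 5 mm high runs all round between its underside and the panel. It lets go at an upward pull of 10 to 17 N after rising 1 or 2 mm, and is clear of the shaft once 13 mm up.
- shaft0 (a point): Foot of the left shaft (centrifuge's +y side), on the panel surface. On it a round steel nut 16 mm across, 5 mm high, on which the knob rests; above the nut a springy split steel shaft 8 mm across, 13 mm long, that reaches up inside the knob and holds it with about 1 mm of play sideways. It cannot be seen while a knob is on.
- shaft1 (a point): Foot of the right shaft (centrifuge's -y side), alike, 110 mm from the other.
- puller_grip (a point): Middle of the knob puller's upright handle, 65 mm above its foot; x out of its open front (at first roughly away from the robot), z up. It stands upright in the tray, 95 mm high, 0.12 kg. Handle: black bar, 24 mm (x) by 14 mm (y), from 35 to 95 mm up, over the knob's place. Under it, between the cheeks, a stop plate locked by a screw: its face is 15 to 25 mm behind the handle's middle, different each time.
- puller_foot (a point): Middle of the puller's foot, axes as the handle's. Steel stirrup, open at front and bottom: bridge (underside 30 mm up), two cheeks 44 mm apart (52 mm outside), at their feet two flat inward lips 3.5 mm thick, from x = -31 to +18 mm, slot 20 mm wide between them for the nut; rear end at x = -34 mm, the screw head up to 17 mm farther back. A popped knob lies loose on the lips, which it overlaps by 10 mm on each side.
- tray_floor (a point): Middle of the inner floor (3 mm above the bench) of the shallow stainless steel tray, 200 mm along x by 150 mm along y outside, walls 3 mm thick, rim 22 mm above the bench. It does not move.
- centrifuge: White bench centrifuge, fixed, 400 mm deep (x), 380 mm wide (y); origin in the middle of its underside, front (-x) to the robot. Its front deck is a level panel 170 mm above the origin, from x = -200 to -35 mm; the black lid behind stands 22 mm higher. Shafts at x = -115, y = +55 and -55 mm; the panel in front of the knobs is bare. Panel and shafts are delicate: touch lightly with the puller.
- timer_center (a point): Middle of the other knob, the timer knob, narrow and tall: 26 mm across, 26 mm high, on the other shaft, this point 13 mm above its underside. It stays where it is.
- tube_rack: White rack with capped sample tubes, 50 by 125 mm and 96 mm high, origin under its middle; stays where it is.
- soap: Clear round bottle, 60 mm across, 190 mm high, origin under its middle; stays where it is.
- jar: Glass cup, 72 mm across at the rim, 85 mm high, origin under its middle; stays where it is.
Mind the look-alikes: they are no part of the job. What is shaped like the part that bears puller_grip but orange or red is not meant.

How it is judged (in metres and radians):
On the way, in this order (a step that is already met when the one before it is completed fails the run):
1. the puller's lips are under the knob, still on its shaft, and the stop plate bears lightly on it (over 1.5 N) (contact force between puller_stop and knob above 1.5 N and z of knob_center in the frame of centrifuge below 0.189 m and x of knob_center in the frame of puller_grip between -0.0085 and 0.0085 m and y of knob_center in the frame of puller_grip between -0.004 and 0.004 m and z of knob_center in the frame of puller_grip between -0.055 and -0.044 m), for 0.15 s.
2. the knob is off its shaft, clear of the centrifuge, and rides in the puller (z of knob_center in the frame of centrifuge above 0.204 m and contact force between knob and centrifuge below 0.05 N and x of knob_center in the frame of puller_grip between -0.01 and 0.014 m and y of knob_center in the frame of puller_grip between -0.006 and 0.006 m and z of knob_center in the frame of puller_grip between -0.056 and -0.04 m), for 0.2 s.
At the end, for the whole second after the job is handed in: the wide knob and the puller are both in the tray, at rest and released: the knob's middle inside its walls and less than 30 mm above its floor, the middle of the handle inside its walls and less than 70 mm above its floor; the timer knob is still on its shaft (x of knob_center in the frame of tray_floor between -0.095 and 0.095 m and y of knob_center in the frame of tray_floor between -0.07 and 0.07 m and z of knob_center in the frame of tray_floor between 0 and 0.03 m and x of puller_grip in the frame of tray_floor between -0.095 and 0.095 m and y of puller_grip in the frame of tray_floor between -0.07 and 0.07 m and z of puller_grip in the frame of tray_floor between 0 and 0.07 m and linear speed of each of knob, puller below 0.02 m/s and z of timer_center in the frame of centrifuge below 0.191 m); the robot touches nothing.
It fails at once if the puller's stop plate is pushed against the wide knob with more than 10 N, or the puller loads the knob with more than 25 N in all (contact force between puller_stop and knob above 10 N or contact force between puller and knob above 25 N).
It fails at once if the puller presses on the centrifuge (panel, nut or shaft) with more than 25 N (contact force between puller and centrifuge above 25 N).
It fails at once if the wide knob is handled with the fingers, or tilted by more than 0.2 rad, while it is still on its shaft (distance of knob_center from where it was at the start of the episode below 0.01 m and (contact force between the fingers and knob above 0.5 N or angle between knob_center's own z axis and vertical above 0.2 rad)).
It fails at once if the wide knob or the puller is thrown or dropped (over 1 m/s) (linear speed of any of knob, puller above 1 m/s).
It fails at once if the timer knob is moved by more than 4 mm, or the tube rack, the bottle or the cup by more than 20 mm (distance of timer_center from where it was at the start of the episode above 0.004 m or distance of any of tube_rack, soap, jar from where it was at the start of the episode above 0.02 m).
It also fails if it takes over 67 s, if anything falls off the work surface, if the arm or the gripper's body presses on something with over 40 N, if the wrist force passes 120 N, or if a joint passes its speed limit or range.

### The arm

A 6-joint arm with a two-finger parallel gripper is mounted at the origin on the work surface. World frame = base frame: x ahead of the robot, y to its left, z up, the work surface at z = 0. Lengths are in m, angles in degrees, forces in N, time in s.
With the tool pointing down it reaches from about 0.35 to 1 m from the base axis. Payload 7.1 kg.
Tool frame: the origin (TCP) lies on the centre line of the jaws, within the pads' length; the fingertips stand 22 mm ahead of it and the grasp point (between the pads) lies 3 mm ahead of it; z points along the fingers, y is the line along which they close (so a half turn about z gives the same grasp; the last joint's range is limited). The gripper opens to 85 mm and grips with 20 to 120 N. Pads are 22 mm wide; open, the fingers measure 114 mm over their backs; the gripper's body (76 mm by 85 mm) begins 54 mm behind the grasp point. The pads swing forward as they close: fully open they stand 13 mm farther back than shut.
Start: joints at [71.792, 24.242, 93.386, -0, 62.372, -1.089], TCP at [0.184, 0.597, 0.226] pointing down, gripper open.
Joint ranges: [-172.04, 172.04], [-51.8, 120.97], [4.93, 147.93], [-75.15, 255.16], [6.16, 154.13], [-145.62, 145.62]. Speed limits (degrees/s): [136.94, 136.94, 172.46, 180, 180, 180].

### API

Orientations are given as a 3x3 rotation matrix whose columns are the frame's x, y, z axes.
In Python, from bench import r gives the robot as it stands. The module is installed in compiled form; this text tells all that it offers.
- The arm moves only by the tool step_arm, never from a script. Its argument "deltas" is one flat list of numbers, 4 for each row, row after row: the shift along the tool's x, y, z in cm, then the turn about the tool's z in degrees. A call has 1 to 10 rows; each row is the pose to reach, as a shift and turn from the pose commanded when the call began, along the tool's axes at that moment; what a row does not reach only later rows make up. A row lasts 1/10 s, in which the tool goes at most 50 mm and 8.59 degrees, less where a joint would pass 70% of its speed; a pose out of reach is approached as far as the arm can. A call with a gripper value outside its range is refused whole. "grip" is the opening in per cent of the stroke, from 0 (shut) to 100 (fully open), set as the call begins (left out, the last holds). The fingers move at their own pace and stop on an object; "grip_force" is the grip in N (left out, the last holds). Time passes only in rows, so rows that repeat a pose let the fingers close. It gives the time, the measured TCP pose, the force, the opening and the grip force at its end, in the units of the state.
- r.observe(): the state, without advancing time (a new reading comes with each control period).
- r.camera(name): name is "scene" or "top"; returns (picture, depth): 400x640x3 uint8, red, green, blue; 400x640 float32, m along the optical axis (not along the pixel's ray), 0 where there is no reading.
- r.calibration(name): a dict with "intrinsics" (3x3 intrinsics, pixels), "rvec" (rotation vector, rad) and "tvec" (3), from world to camera coordinates, as OpenCV has them. Camera axes: x right, y down, z forward; pixel columns grow to the right and rows downward; lengths in m; the calibration is good to about 2 mm. A picture is of the moment at which its call begins. calibration takes no time and is no camera call.
- r.job_done(): hands the job in; it is judged then, once.
The state is a dict: "clock": time; "qpos": joint angles; "qvel": joint speeds; "effort": joint torques, N m; "tcp_pos": TCP position; "ee_rot": TCP orientation; "wrist_force": force on the tool from outside, world axes, zero at the start; "moment": the same for the moment, N m; "width": finger opening in m; "grasp_force": force on a finger pad.
Only numpy, scipy, OpenCV 4.12 (cv2) and the standard library are available. Lean on these libraries where they do the work, as an engineer would, in place of code of your own. Each camera call takes 0.05 s, during which the arm holds its last target. There are 200 camera calls.

## Working session

There is one attempt and no reset: what is moved stays moved. The work goes in short steps, Python scripts to look and compute and a tool call to move; the robot and the scene stay as the last step left them, time stands still between calls to the robot, and variables do not carry over. Pictures are saved under pics/ and viewed, at most 12 in all, crops included, and the job is handed in when it is done.

Besides the shell and the picture viewer there is one more tool, called after "Emit:" by a JSON object that holds its "op" and its "data", one argument or row to a line. step_arm: Moves the arm, as the interface text tells. Its arguments: {"type":"object","properties":{"deltas":{"type":"array"},"grip":{"type":"number"},"grip_force":{"type":"number"}},"required":["deltas"]}

```bash
mkdir -p pics; cat > h.py <<'E'
from bench import r
import numpy as np, cv2
def cal(n):
    c=r.calibration(n); K=np.array(c['intrinsics'],float); R=cv2.Rodrigues(np.array(c['rvec'],float))[0]; t=np.array(c['tvec'],float).ravel()
    return K,R,t
def grab(n,f):
    p,d=r.camera(n); np.savez('pics/'+f+'.npz',p=p,d=d); cv2.imwrite('pics/'+f+'.png',p[:,:,::-1]); return p,d
def cloud(n,d):
    K,R,t=cal(n); v,u=np.mgrid[:d.shape[0],:d.shape[1]]
    X=np.stack([(u-K[0,2])/K[0,0]*d,(v-K[1,2])/K[1,1]*d,d],-1)
    return (X-t)@R   # R^T(X-t)
def ray(n,u,v,z):
    K,R,t=cal(n); C=-R.T@t; w=R.T@np.linalg.inv(K)@[u,v,1]; return C+w*(z-C[2])/w[2]
def proj(n,P):
    K,R,t=cal(n); q=(R@np.asarray(P)+t); q=K@q; return q[:2]/q[2]
E
python3 - <<'E'
from h import *
for n in('scene','top'):
    grab(n,n+'0'); K,R,t=cal(n); print(n,-R.T@t,R[2],K[0,0])
s=r.observe(); print(s['tcp_pos'],s['ee_rot'],s['width'],s['clock'])
E
```

```text
scene [ 1.1489822  -0.49061641  1.12574284] [-0.46247457  0.48295117 -0.74355594] 477.52825294899236
top [0.37387424 0.16831147 1.06127082] [ 0.19140346 -0.03290242 -0.98095981] 378.0222265790099
[0.18378907 0.59684324 0.22530994] [[-9.55693818e-01  2.94362259e-01 -4.32999047e-04]
 [ 2.94362576e-01  9.55692900e-01 -1.32442675e-03]
 [ 2.39528644e-05 -1.39320518e-03 -9.99999029e-01]] 0.08532788833752898 0.1
```

View pics/scene0.png

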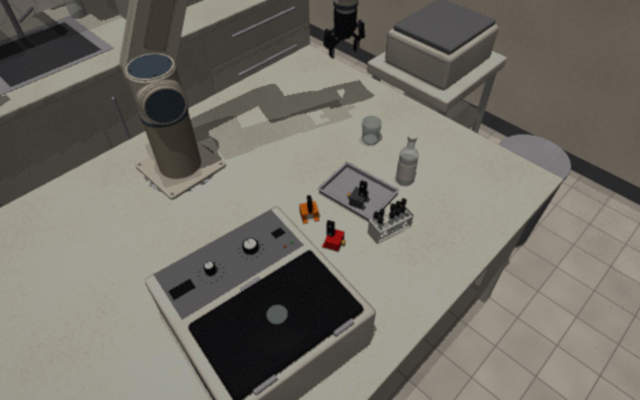

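View pics/top0.png

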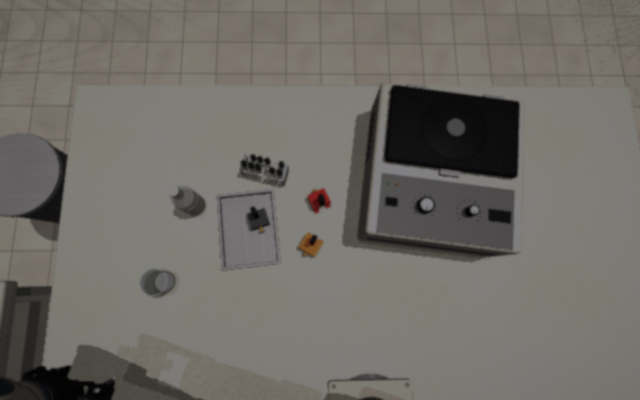

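The scene view shows the centrifuge with the wide knob at (250,246) and the narrow timer knob at (209,268). The tray is at (358,190) with the grey/black puller at (358,195), and the orange and red look-alikes are at (310,210) and (334,238). In the top view the wide knob is at (426,205), the timer at (473,211) and the puller at (259,218).

```bash
python3 - <<'E'
from h import *
for n in('scene','top'):
    z=np.load(f'pics/{n}0.npz'); p,d=z['p'],z['d']; P=cloud(n,d)
    def st(u,v,k=1):
        q=P[v-k:v+k+1,u-k:u+k+1].reshape(-1,3); return np.median(q,0).round(4)
    pts={'scene':dict(knob=(250,245),timer=(209,267),panel=(230,262),handle=(362,188),tray=(345,180)),'top':dict(knob=(426,204),timer=(473,210),panel=(445,225),handle=(254,212),tray=(240,240))}[n]
    for k,v in pts.items(): print(n,k,st(*v))
    a={'scene':(310,160,100,70),'top':(215,185,70,90)}[n]
    b={'scene':(190,225,90,65),'top':(370,165,150,90)}[n]
    cs=[]
    for x,y,w,h in(a,b):
        c=p[y:y+h,x:x+w,::-1]; c=cv2.convertScaleAbs(c,alpha=1.6); c=cv2.resize(c,None,fx=390/w,fy=390/w,interpolation=cv2.INTER_CUBIC); c=cv2.copyMakeBorder(c,0,max(0,300-c.shape[0]),0,10,0)[:300] if c.shape[0]<300 else cv2.resize(c,(int(c.shape[1]*300/c.shape[0]),300)); cs.append(c)
    globals()['im_'+n]=np.hstack(cs); print([c.shape for c in cs])
w=max(im_scene.shape[1],im_top.shape[1])
f=lambda i:cv2.copyMakeBorder(i,0,0,0,w-i.shape[1],0)
cv2.imwrite('pics/crop0.png',np.vstack([f(im_scene),f(im_top)])[:600,:800])
E
```

```text
scene knob [ 0.5449 -0.1238  0.1929]
scene timer [ 0.5307 -0.2332  0.2003]
scene panel [ 0.5338 -0.1804  0.1681]
scene handle [0.5461 0.294  0.0753]
scene tray [0.4398 0.3377 0.0014]
[(300, 400, 3), (300, 400, 3)]
top knob [ 0.54   -0.1197  0.1924]
top timer [ 0.5234 -0.226   0.2017]
top panel [ 0.493  -0.1699  0.1697]
top handle [0.5404 0.2971 0.0984]
top tray [0.4784 0.348  0.0019]
[(300, 233, 3), (300, 400, 3)]
```

View pics/crop0.png

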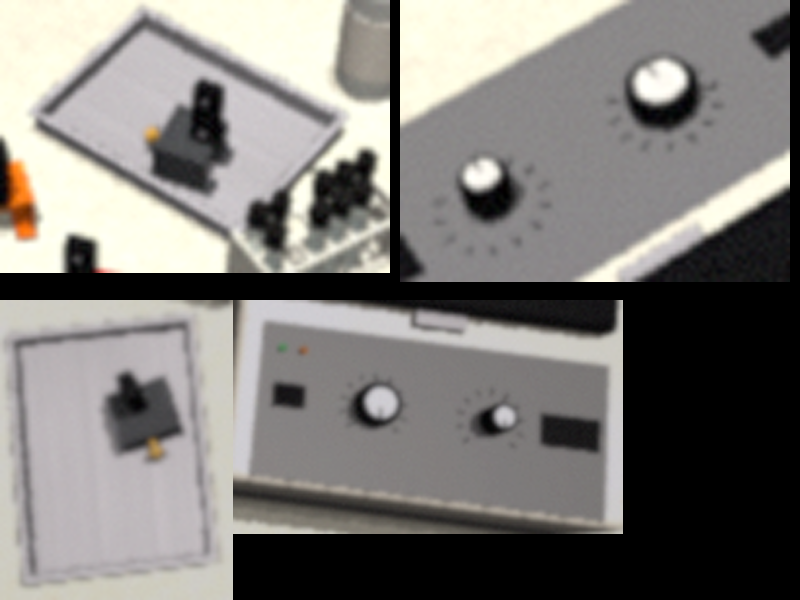

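The crop shows the puller open side away from the robot and turned slightly, with its brass screw toward the robot. The white knob faces are clear. Next I'll measure by masks and rays.

```bash
cat > meas.py <<'E'
from h import *
def blob(m,u,v,rad=14,up=4):
    n,l,s,c=cv2.connectedComponentsWithStats(m.astype(np.uint8),connectivity=8)
    vs,us=np.nonzero(m); i=np.argmin((us-u)**2+(vs-v)**2); k=l[vs[i],us[i]]; return (l==k),s[k,4],c[k]
def face(p,n,u,v,z):
    x0,y0=u-20,v-20
    g=cv2.resize(cv2.cvtColor(p[y0:y0+40,x0:x0+40],cv2.COLOR_RGB2GRAY),None,fx=4,fy=4,interpolation=cv2.INTER_CUBIC)
    m=g>0.5*(np.percentile(g[70:90,70:90],80)+95) 
    b,a,c=blob(m,82,82); c=(c-1.5)/4+[x0,y0]
    P=ray(n,*c,z); return c,a/16,P
def handle(p,n,u,v,z,th):
    x0,y0=u-20,v-20
    g=cv2.resize(cv2.cvtColor(p[y0:y0+40,x0:x0+40],cv2.COLOR_RGB2GRAY),None,fx=4,fy=4,interpolation=cv2.INTER_CUBIC)
    b,a,c=blob(g<th,82,82); c=(c-1.5)/4+[x0,y0]; vs,us=np.nonzero(b)
    return c,a/16,ray(n,*c,z),(us.min()/4+x0,us.max()/4+x0,vs.min()/4+y0,vs.max()/4+y0)
E
python3 - <<'E'
from meas import *
S={}
for n in('scene','top'):
    p=np.load(f'pics/{n}0.npz')['p']
    a={'scene':((250,244),(209,266),(362,188)),'top':((426,204),(473,210),(255,212))}[n]
    for k,z,q in(('knob',.193,a[0]),('timer',.201,a[1])): c,ar,P=face(p,n,*q,z); print(n,k,c.round(2),ar,P.round(4)); S[n,k]=P
    for th in(25,30,35,40): c,ar,P,bb=handle(p,n,*a[2],.068,th); print(n,th,c.round(2),ar,P.round(4),bb)
    d=S[n,'knob']-S[n,'timer']; print(np.linalg.norm(d[:2]),'yaw c',np.degrees(np.arctan2(-d[0],d[1])))
    g=cv2.cvtColor(p,cv2.COLOR_RGB2GRAY)
    if n=='top': print(g[202:236,244:274])
# brass
for n in('scene','top'):
    p=np.load(f'pics/{n}0.npz')['p'].astype(int); m=(p[...,0]-p[...,2]>40)
    u,v=((352,195),(262,231))[n=='top']; w=np.zeros_like(m); w[v-9:v+10,u-9:u+10]=1; vs,us=np.nonzero(m&w); print(n,'brass',us.mean(),vs.mean(),len(us),ray(n,us.mean(),vs.mean(),.003+.02))
E
```

```text
scene knob [249.61 243.32] 74.5625 [ 0.5407 -0.1218  0.193 ]
scene timer [208.35 264.73] 33.0 [ 0.5253 -0.2307  0.201 ]
scene 25 [362.91 189.73] 90.0 [0.5486 0.296  0.068 ] (np.float64(358.75), np.float64(367.0), np.float64(181.5), np.float64(200.25))
scene 30 [362.89 190.09] 104.375 [0.5496 0.2949 0.068 ] (np.float64(358.75), np.float64(367.25), np.float64(181.5), np.float64(200.5))
scene 35 [362.88 190.36] 116.625 [0.5503 0.294  0.068 ] (np.float64(358.5), np.float64(367.5), np.float64(181.25), np.float64(200.75))
scene 40 [362.86 190.58] 129.4375 [0.5508 0.2933 0.068 ] (np.float64(358.25), np.float64(367.75), np.float64(181.25), np.float64(201.0))
0.11002742832335637 yaw c -8.062040246508477
top knob [426.7  203.62] 79.0 [ 0.541  -0.1211  0.193 ]
top timer [474.18 209.03] 27.5625 [ 0.5258 -0.2299  0.201 ]
top 25 [254.1  214.11] 57.875 [0.5399 0.3011 0.068 ] (np.float64(250.25), np.float64(259.0), np.float64(208.25), np.float64(218.75))
top 30 [253.7  214.45] 76.125 [0.539  0.3021 0.068 ] (np.float64(249.25), np.float64(259.25), np.float64(208.0), np.float64(219.5))
top 35 [253.63 214.58] 89.25 [0.5387 0.3023 0.068 ] (np.float64(248.75), np.float64(259.5), np.float64(207.75), np.float64(220.25))
top 40 [253.7 214.8] 103.5625 [0.5381 0.3021 0.068 ] (np.float64(248.5), np.float64(260.0), np.float64(207.5), np.float64(221.0))
0.10987840772000614 yaw c -7.97585666068553
[[113 113 113 ...  98 100 112]
 [113 113 112 ...  96  97 109]
 [113 113 113 ...  94  93 107]
 ...
 [118 119 117 ... 116 116 109]
 [117 117 118 ... 117 117 109]
 [118 118 117 ... 117 117 109]]
scene brass 348.5 194.0 8 [0.50293819 0.28417326 0.023     ]
top brass 260.9166666666667 229.08333333333334 12 [0.50557801 0.28768112 0.023     ]
```

```bash
python3 - <<'E'
from h import *
cs=[]
for n in('scene','top'):
    z=np.load(f'pics/{n}0.npz'); p,d=z['p'],z['d']; P=cloud(n,d)
    u,v=((360,192),(258,216))[n=='top']
    Q=P[v-20:v+20,u-20:u+20]; Z=Q[...,2]; print(n)
    for lo,hi in((.085,.12),(.05,.085),(.03,.045)):
        m=(Z>lo)&(Z<hi); print(lo,m.sum(),Q[m].mean(0).round(4),Q[m].min(0).round(3),Q[m].max(0).round(3))
    c=p[v-20:v+20,u-20:u+20,::-1].astype(float)/255; c=(np.clip(c*1.7,0,1)**.6*255).astype(np.uint8)
    cs.append(cv2.resize(c,(400,400),interpolation=cv2.INTER_NEAREST))
cv2.imwrite('pics/crop1.png',np.hstack(cs))
E
```

```text
scene
0.085 46 [0.5531 0.2943 0.0939] [0.533 0.237 0.086] [0.649 0.308 0.1  ]
0.05 68 [0.5478 0.2952 0.0679] [0.533 0.288 0.051] [0.559 0.307 0.085]
0.03 148 [0.5345 0.2879 0.0364] [0.506 0.263 0.03 ] [0.562 0.325 0.045]
top
0.085 51 [0.5442 0.3001 0.0961] [0.533 0.292 0.088] [0.557 0.308 0.101]
0.05 19 [0.5375 0.296  0.0673] [0.532 0.292 0.051] [0.554 0.302 0.084]
0.03 271 [0.531  0.2959 0.0375] [0.505 0.267 0.03 ] [0.562 0.327 0.043]
```

View pics/crop1.png

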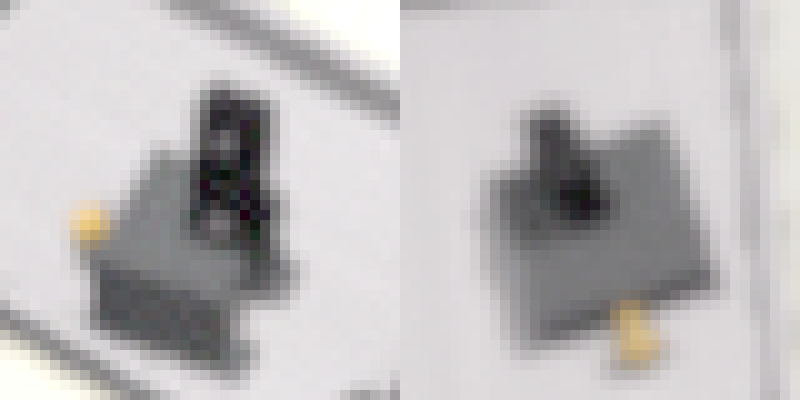

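The puller's bridge and handle are clear in both views. I'll fit its yaw, find the tray, and compute the first move.

```bash
python3 - <<'E'
from h import *
z=np.load('pics/top0.npz'); p,d=z['p'],z['d']; P=cloud('top',d); Q=P[196:236,238:278].reshape(-1,3)
q=Q[(Q[:,2]>.031)&(Q[:,2]<.044)][:,:2]
print(cv2.minAreaRect((q*1000).astype(np.float32)))
print('edge',ray('top',247,213.5,.038)-ray('top',264.5,208.5,.038), ray('top',264.8,208.5,.038)-ray('top',269.5,223.5,.038))
# tray outline by bright-edge: corners read from crop (233/70 px scale 3.333)
C=np.array([ray('top',215+x/3.333,185+(y-300)/3.333,.022)[:2] for x,y in((8,338),(190,322),(212,557),(28,580))]); print(C.round(3),C.mean(0).round(4))
s=r.observe(); R=np.array(s['ee_rot']); t=np.array(s['tcp_pos']); print(((np.array([.544,.300,.16])-t)@R*100).round(2))
E
```

```text
((533.4935913085938, 297.21405029296875), (44.83230209350586, 52.26654815673828), 18.754690170288086)
edge [-0.01352395  0.04739258  0.        ] [0.04156733 0.01328839 0.        ]
[[0.598 0.41 ]
 [0.611 0.258]
 [0.415 0.239]
 [0.399 0.387]] [0.5059 0.3234]
[-43.16 -17.76   6.55]
```

Emit:
{"op": "step_arm", "data": {
  "deltas": [-4.3,-1.8,0,-4,-8.6,-3.6,0.5,-8,-12.9,-5.4,1,-12,-17.2,-7.2,1.5,-16,-21.5,-8.9,2,-20,-25.8,-10.7,2.5,-24,-30.1,-12.5,3,-28,-34.4,-14.3,3.5,-32,-38.7,-16,4,-35,-43,-17.8,4.5,-35],
  "grip": 100,
  "grip_force": 60
}}

```text
clock: 1.1
tcp_pos: [0.5436, 0.2991, 0.1805]
ee_rot: [[-0.951, -0.308, -0.0], [-0.308, 0.951, -0.0], [0.001, -0.0, -1.0]]
wrist_force: [-0.0, 0.4, -0.3]
width: 0.0855
grasp_force: 0.0
```

Emit:
{"op": "step_arm", "data": {
  "deltas": [0,0,0,0,0,0,0,0]
}}

```text
clock: 1.3
tcp_pos: [0.5428, 0.2995, 0.1803]
ee_rot: [[-0.952, -0.305, -0.001], [-0.305, 0.952, -0.0], [0.001, 0.0, -1.0]]
wrist_force: [-0.9, -0.5, -1.1]
width: 0.0857
grasp_force: 0.0
```

```bash
python3 - <<'E'
from h import *
s=r.observe(); R=np.array(s['ee_rot']); t=np.array(s['tcp_pos']); print(t,R,s['clock'],s['wrist_force'])
print(((np.array([.542,.300,.077])-t)@R*100).round(2))
p,d=grab('scene','scene1'); 
c=cv2.convertScaleAbs(p[100:250,270:430,::-1],alpha=1.7); cv2.imwrite('pics/crop2.png',cv2.resize(c,None,fx=4,fy=4,interpolation=cv2.INTER_CUBIC))
E
```

```text
[0.54278732 0.2995225  0.18032851] [[-9.52468730e-01 -3.04633679e-01 -1.28048581e-03]
 [-3.04633429e-01  9.52469591e-01 -3.90980938e-04]
 [ 1.33872975e-03  1.76816636e-05 -9.99999104e-01]] 1.3 [-0.865345   -0.50202748 -1.12051015]
[ 0.05  0.07 10.33]
```

View pics/crop2.png

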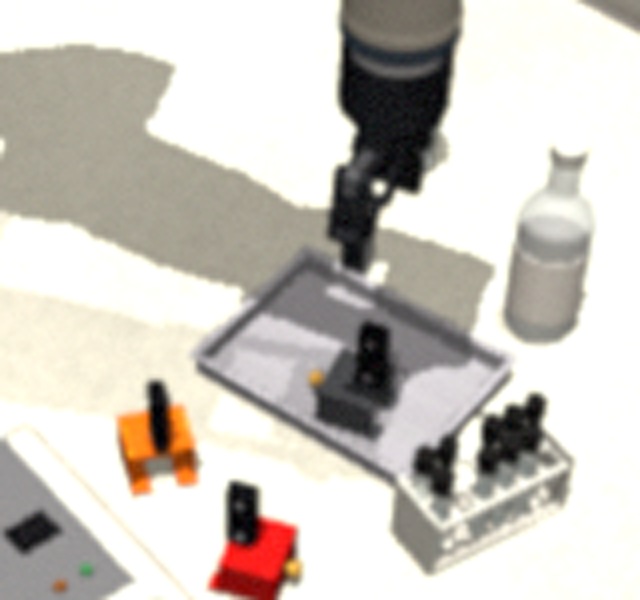

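The picture shows the gripper above the tray with its near finger at (350,260). The puller handle at (375,345) is upright and untouched. I'll go down, with ±35 mm of side clearance.

Emit:
{"op": "step_arm", "data": {
  "deltas": [0,0,2,0,0,0,4,0,0,0,6,0,0,0,8,0,0,0.1,9.5,0,0,0.1,10.3,0,0,0.1,10.3,0]
}}

```text
clock: 2.05
tcp_pos: [0.5411, 0.3019, 0.0771]
ee_rot: [[-0.951, -0.308, -0.002], [-0.308, 0.951, -0.001], [0.002, -0.0, -1.0]]
wrist_force: [-0.8, 0.1, 0.7]
width: 0.0858
grasp_force: 0.0
```

Emit:
{"op": "step_arm", "data": {
  "deltas": [0,0,0,0,0,0,0,0,0,0,0,0,0,0,0,0,0,0,0,0,0,0,0,0,0,0,0,0,0,0,0,0],
  "grip": 0,
  "grip_force": 60
}}

```text
clock: 2.85
tcp_pos: [0.5425, 0.3014, 0.0785]
ee_rot: [[-0.952, -0.307, 0.001], [-0.307, 0.952, -0.0], [-0.0, -0.0, -1.0]]
wrist_force: [-0.5, -2.5, 6.2]
width: 0.012
grasp_force: 60.4
```

Emit:
{"op": "step_arm", "data": {
  "deltas": [0,0,-0.5,0,0,0,-1.5,0,0,0,-3,0,0,0,-3,0,0,0,-3,0]
}}

```text
clock: 3.35
tcp_pos: [0.5426, 0.3019, 0.1089]
ee_rot: [[-0.952, -0.307, 0.002], [-0.307, 0.952, 0.001], [-0.002, 0.0, -1.0]]
wrist_force: [0.6, -0.2, -1.0]
width: 0.0126
grasp_force: 59.6
```

```bash
python3 - <<'E'
from h import *
for i in range(3):
    s=r.observe(); print(s['tcp_pos'],s['wrist_force'],s['width'],s['clock'])
    p,d=grab('scene','scene2')
print(np.array(s['ee_rot']))
c=cv2.convertScaleAbs(p[120:220,300:420,::-1],alpha=1.9); cv2.imwrite('pics/crop3.png',cv2.resize(c,None,fx=5,fy=5,interpolation=cv2.INTER_CUBIC))
E
```

```text
[0.54264689 0.30186554 0.10891552] [ 0.61139249 -0.1769137  -1.0097524 ] 0.01255554363653899 3.35
[0.54217872 0.30163623 0.10832457] [-0.39679854  0.35359822 -0.55576515] 0.012248808923909177 3.4
[0.54199246 0.30147796 0.10792819] [ 0.54059859  0.08274062 -2.26277031] 0.012545941574731488 3.45
[[-9.51700570e-01 -3.07027648e-01 -2.17702993e-04]
 [-3.07027633e-01  9.51700595e-01 -9.98098214e-05]
 [ 2.37832442e-04 -2.81482293e-05 -9.99999971e-01]]
```

View pics/crop3.png

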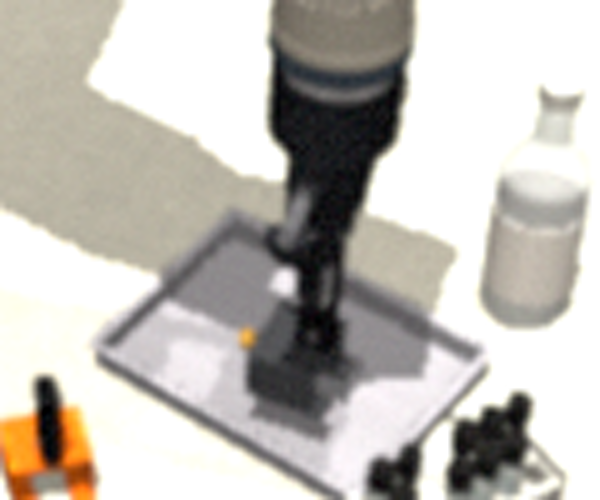

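The puller hangs straight in the jaws, clear of the tray floor. Next I'll carry it to just in front of the wide knob.

Emit:
{"op": "step_arm", "data": {
  "deltas": [0,0,-2,0,0,0,-5,0,0,0,-9,0,0,0,-13,0,0,0,-16,0,0.9,-1.9,-16.7,0,2.6,-5.7,-16.7,0,4.4,-9.5,-16.7,0,6.6,-14.3,-16.7,0,8.8,-19,-16.7,0]
}}

```text
clock: 4.5
tcp_pos: [0.5155, 0.0959, 0.2734]
ee_rot: [[-0.951, -0.308, -0.003], [-0.308, 0.951, -0.001], [0.003, 0.0, -1.0]]
wrist_force: [0.4, -0.7, -0.6]
width: 0.0123
grasp_force: 59.6
```

Emit:
{"op": "step_arm", "data": {
  "deltas": [2.0,-4.3,0,5,4.0,-8.6,0,10,6.0,-13,0,15,7.4,-16,0,20,8.4,-18.2,0,24,8.8,-19,0,25.9,8.8,-19,0,25.9,8.8,-19,0,25.9]
}}

```text
clock: 5.3
tcp_pos: [0.4914, -0.109, 0.2743]
ee_rot: [[-0.99, 0.139, -0.001], [0.139, 0.99, 0.001], [0.001, 0.0, -1.0]]
wrist_force: [0.9, 1.6, -1.0]
width: 0.0122
grasp_force: 59.6
```

```bash
python3 - <<'E'
from h import *
for i in range(4):
    s=r.observe(); R=np.array(s['ee_rot']); print(s['tcp_pos'],s['wrist_force'],np.degrees(np.arctan2(-R[1,0],-R[0,0])),s['clock'])
    p,d=grab(('scene','top')[i%2],('scene3','top3')[i%2])
cs=[]
for n,(x,y) in(('scene3',(180,190)),('top3',(385,165))):
    c=cv2.convertScaleAbs(cv2.imread(f'pics/{n}.png')[y:y+75,x:x+100],alpha=1.8); cs.append(cv2.resize(c,(400,300),interpolation=cv2.INTER_CUBIC))
cv2.imwrite('pics/crop4.png',np.hstack(cs))
E
```

```text
[ 0.49139046 -0.10899598  0.27433145] [ 0.93835004  1.56034551 -0.96908372] -7.9681043254264186 5.3
[ 0.49162536 -0.10865171  0.27453296] [-0.7948765  -0.15070401 -2.23989733] -7.925703307732657 5.35
[ 0.49180816 -0.10849344  0.27468513] [-0.36555471 -0.4775501  -0.80825291] -7.907508426854408 5.4
[ 0.49193932 -0.10845754  0.27481578] [ 0.21212668 -0.13380919 -0.19337999] -7.89731237309062 5.45
```

View pics/crop4.png

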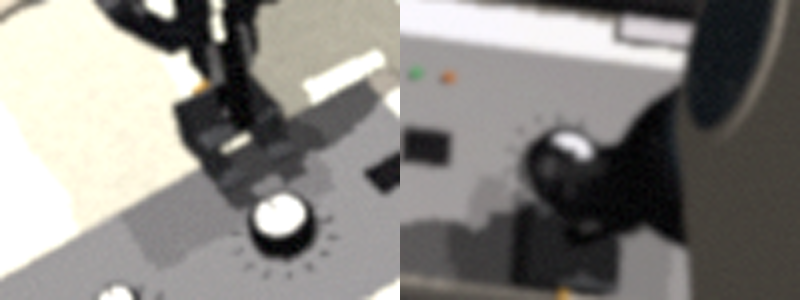

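The scene crop shows the puller ahead of the wide knob with its open front toward it, and the brass screw behind at (203,88). The top view shows the screw at (563,293) in the crop. I'll check the lateral alignment using that screw.

```bash
python3 - <<'E'
from h import *
from scipy.optimize import least_squares
def brass(f,u,v):
    p=cv2.imread(f'pics/{f}.png')[:,:,::-1].astype(float); w=np.clip(p[...,0]-p[...,2]-18,0,None); m=np.zeros(w.shape); m[v-5:v+6,u-5:u+6]=1; w=w*m
    vs,us=np.mgrid[:400,:640]; print(f,w.max(),(w>0).sum(),end=' '); return np.array([(w*us).sum(),(w*vs).sum()])/w.sum()
def tri(a,b): return least_squares(lambda X:np.r_[proj('scene',X)-a,proj('top',X)-b],[.5,0,.1])
u=np.array([.9903,-.1392]); v=np.array([.1392,.9903])
for k,(a,b) in {'0':((349,194),(261,229)),'3':((231,212),(526,238))}.items():
    A=brass('scene'+k,*a); B=brass('top'+k,*b); q=tri(A,B); X=q.x; print(A.round(2),B.round(2),X.round(4),'res',q.fun.round(2))
K=np.array([.5409,-.1214]); s=r.observe(); t=np.array(s['tcp_pos'])
print('lat brass',X[:2]@v,'tcp',t[:2]@v,'knob',K@v,' along brass',X[:2]@u,'tcp',t[:2]@u,'knob',K@u, t)
E
```

```text
scene0 65.0 16 top0 40.0 25 [348.49 193.89] [261.1  229.02] [0.5045 0.2857 0.0241] res [ 0.72 -0.13  0.49  0.41]
scene3 41.0 19 top3 0.0 0 <stdin>:5: RuntimeWarning: invalid value encountered in divide
Traceback (most recent call last):
ValueError: Residuals are not finite in the initial point.
```

```bash
cat > lat.py <<'E'
from h import *
from scipy.optimize import least_squares
def brass(f,u,v):
    p=cv2.imread(f'pics/{f}.png')[:,:,::-1].astype(float); w=np.clip(p[...,0]-p[...,2]-18,0,None); m=np.zeros(w.shape); m[v-5:v+6,u-5:u+6]=1; w=w*m
    vs,us=np.mgrid[:400,:640]; print(f,w.max(),(w>0).sum(),end=' '); return np.array([(w*us).sum(),(w*vs).sum()])/w.sum()
def tri(a,b): return least_squares(lambda X:np.r_[proj('scene',X)-a,proj('top',X)-b],[.5,0,.1])
u=np.array([.9903,-.1392]); v=np.array([.1392,.9903]); K=np.array([.5409,-.1214])
E
python3 - <<'E'
from lat import *
A=brass('scene3',231,212); B=brass('top3',426,238); q=tri(A,B); X=q.x; print(A.round(2),B.round(2),X.round(4),'res',q.fun.round(2))
s=r.observe(); t=np.array(s['tcp_pos'])
print('lat brass',X[:2]@v,'tcp',t[:2]@v,'knob',K@v,' along brass',X[:2]@u,'tcp',t[:2]@u,'knob',K@u, t)
E
```

```text
scene3 41.0 19 top3 42.0 37 [229.64 211.17] [425.38 240.66] [ 0.45   -0.1035  0.2225] res [0.74 0.05 0.52 0.41]
lat brass -0.03985658161031108 tcp -0.038949565351385926 knob -0.04492913999999998  along brass 0.4600213538619666 tcp 0.5023556752481906 knob 0.55255215 [ 0.49202624 -0.10849199  0.27490191]
```

Emit:
{"op": "step_arm", "data": {
  "deltas": [0,-0.3,0.5,0,0,-0.55,1.2,0,0,-0.55,2.0,0,0,-0.55,2.6,0,0,-0.55,2.6,0,0,-0.55,2.6,0,0,-0.55,2.6,0,0,-0.55,2.6,0,0,-0.55,2.6,0]
}}

```text
clock: 6.4
tcp_pos: [0.4913, -0.1149, 0.2493]
ee_rot: [[-0.99, 0.139, 0.001], [0.139, 0.99, -0.0], [-0.001, -0.0, -1.0]]
wrist_force: [0.4, -1.2, -1.3]
width: 0.0125
grasp_force: 59.6
```

Emit:
{"op": "step_arm", "data": {
  "deltas": [0,0,0.1,0,0,0,0.1,0,0,0,0.1,0,0,0,0.1,0,0,0,0.1,0]
}}

```text
clock: 6.9
tcp_pos: [0.4912, -0.1149, 0.248]
ee_rot: [[-0.99, 0.14, -0.0], [0.14, 0.99, 0.0], [0.0, -0.0, -1.0]]
wrist_force: [-1.2, 0.1, -0.7]
width: 0.0123
grasp_force: 59.6
```

Emit:
{"op": "step_arm", "data": {
  "deltas": [0,0,0.1,0,0,0,0.1,0,0,0,0.1,0,0,0,0.1,0,0,0,0.1,0]
}}

```text
clock: 7.4
tcp_pos: [0.4912, -0.1149, 0.247]
ee_rot: [[-0.99, 0.14, 0.0], [0.14, 0.99, -0.0], [-0.0, -0.0, -1.0]]
wrist_force: [0.3, 0.6, -1.5]
width: 0.0124
grasp_force: 59.6
```

Emit:
{"op": "step_arm", "data": {
  "deltas": [0,0,0.1,0,0,0,0.1,0,0,0,0.1,0,0,0,0.1,0]
}}

```text
clock: 7.8
tcp_pos: [0.4912, -0.1149, 0.246]
ee_rot: [[-0.99, 0.14, -0.0], [0.14, 0.99, 0.0], [0.0, 0.0, -1.0]]
wrist_force: [-1.1, 0.8, -0.7]
width: 0.0119
grasp_force: 59.6
```

Emit:
{"op": "step_arm", "data": {
  "deltas": [0,0,0.05,0,0,0,0.05,0,0,0,0.05,0,0,0,0.05,0]
}}

```text
clock: 8.2
tcp_pos: [0.4912, -0.1149, 0.2455]
ee_rot: [[-0.99, 0.14, -0.0], [0.14, 0.99, 0.0], [0.0, 0.0, -1.0]]
wrist_force: [0.1, 0.3, -0.6]
width: 0.0123
grasp_force: 59.7
```

Emit:
{"op": "step_arm", "data": {
  "deltas": [0,0,0.05,0,0,0,0.05,0,0,0,0.05,0,0,0,0.05,0]
}}

```text
clock: 8.6
tcp_pos: [0.4913, -0.1151, 0.2454]
ee_rot: [[-0.99, 0.14, 0.0], [0.14, 0.99, -0.0], [-0.001, -0.0, -1.0]]
wrist_force: [-0.9, -0.5, 5.1]
width: 0.0128
grasp_force: 60.4
```

Contact with the panel was felt at TCP z 0.2454. I'll raise it about 0.7 mm and slide in.

Emit:
{"op": "step_arm", "data": {
  "deltas": [0,0,-0.12,0,0,0,-0.12,0,-0.3,0,-0.12,0,-0.6,0,-0.12,0,-0.9,0,-0.12,0,-1.2,0,-0.12,0,-1.4,0,-0.12,0,-1.6,0,-0.12,0,-1.6,0,-0.12,0]
}}

```text
clock: 9.5
tcp_pos: [0.5073, -0.1172, 0.2462]
ee_rot: [[-0.99, 0.14, 0.0], [0.14, 0.99, -0.0], [-0.0, 0.0, -1.0]]
wrist_force: [0.2, 0.1, -0.7]
width: 0.0126
grasp_force: 59.6
```

Emit:
{"op": "step_arm", "data": {
  "deltas": [-0.2,0,0,0,-0.4,0,0,0,-0.6,0,0,0,-0.8,0,0,0,-1.0,0,0,0,-1.0,0,0,0]
}}

```text
clock: 10.1
tcp_pos: [0.5172, -0.1186, 0.2462]
ee_rot: [[-0.99, 0.14, 0.0], [0.14, 0.99, -0.0], [-0.0, -0.0, -1.0]]
wrist_force: [0.4, -0.1, -1.4]
width: 0.0125
grasp_force: 59.6
```

Emit:
{"op": "step_arm", "data": {
  "deltas": [-0.2,0,0,0,-0.4,0,0,0,-0.6,0,0,0,-0.8,0,0,0,-1.0,0,0,0,-1.2,0,0,0,-1.4,0,0,0,-1.5,0,0,0,-1.5,0,0,0]
}}

```text
clock: 11.0
tcp_pos: [0.5319, -0.1207, 0.2462]
ee_rot: [[-0.99, 0.14, -0.0], [0.14, 0.99, -0.0], [0.0, -0.0, -1.0]]
wrist_force: [0.4, -0.6, -1.4]
width: 0.0121
grasp_force: 59.6
```

Emit:
{"op": "step_arm", "data": {
  "deltas": [-0.06,0,0,0,-0.12,0,0,0,-0.18,0,0,0,-0.2,0,0,0,-0.2,0,0,0]
}}

```text
clock: 11.5
tcp_pos: [0.5338, -0.1209, 0.2462]
ee_rot: [[-0.99, 0.14, -0.0], [0.14, 0.99, 0.0], [0.0, 0.0, -1.0]]
wrist_force: [0.2, -0.5, -0.9]
width: 0.0125
grasp_force: 59.6
```

Emit:
{"op": "step_arm", "data": {
  "deltas": [-0.05,0,0,0,-0.1,0,0,0,-0.1,0,0,0]
}}

```text
clock: 11.8
tcp_pos: [0.5348, -0.1211, 0.2462]
ee_rot: [[-0.99, 0.139, 0.0], [0.139, 0.99, -0.0], [-0.0, -0.0, -1.0]]
wrist_force: [-0.2, -0.1, -2.0]
width: 0.0126
grasp_force: 59.6
```

Emit:
{"op": "step_arm", "data": {
  "deltas": [-0.05,0,0,0,-0.08,0,0,0,-0.08,0,0,0]
}}

```text
clock: 12.1
tcp_pos: [0.5356, -0.1212, 0.2462]
ee_rot: [[-0.99, 0.14, -0.0], [0.14, 0.99, -0.0], [0.0, -0.0, -1.0]]
wrist_force: [0.5, 0.2, -1.9]
width: 0.0122
grasp_force: 59.6
```

Emit:
{"op": "step_arm", "data": {
  "deltas": [-0.04,0,0,0,-0.05,0,0,0,-0.05,0,0,0]
}}

```text
clock: 12.4
tcp_pos: [0.5361, -0.1212, 0.2462]
ee_rot: [[-0.99, 0.14, -0.0], [0.14, 0.99, -0.0], [0.0, -0.0, -1.0]]
wrist_force: [-0.2, 0.5, -0.9]
width: 0.0121
grasp_force: 59.6
```

Emit:
{"op": "step_arm", "data": {
  "deltas": [-0.04,0,0,0,-0.05,0,0,0,-0.05,0,0,0]
}}

```text
clock: 12.7
tcp_pos: [0.5365, -0.1213, 0.2462]
ee_rot: [[-0.99, 0.14, -0.0], [0.14, 0.99, -0.0], [0.0, -0.0, -1.0]]
wrist_force: [0.0, 0.3, -1.4]
width: 0.0119
grasp_force: 59.6
```

Emit:
{"op": "step_arm", "data": {
  "deltas": [-0.03,0,0,0,-0.06,0,0,0,-0.06,0,0,0,-0.06,0,0,0]
}}

```text
clock: 13.1
tcp_pos: [0.5371, -0.1214, 0.2462]
ee_rot: [[-0.99, 0.14, -0.0], [0.14, 0.99, 0.0], [0.0, -0.0, -1.0]]
wrist_force: [0.3, -0.4, -1.1]
width: 0.0123
grasp_force: 59.6
```

Emit:
{"op": "step_arm", "data": {
  "deltas": [-0.03,0,0,0,-0.06,0,0,0,-0.06,0,0,0,-0.06,0,0,0]
}}

```text
clock: 13.5
tcp_pos: [0.5377, -0.1215, 0.2462]
ee_rot: [[-0.99, 0.14, 0.0], [0.14, 0.99, -0.0], [-0.0, -0.0, -1.0]]
wrist_force: [-0.5, 0.1, -1.0]
width: 0.012
grasp_force: 59.6
```

Emit:
{"op": "step_arm", "data": {
  "deltas": [-0.03,0,0,0,-0.06,0,0,0,-0.06,0,0,0,-0.06,0,0,0]
}}

```text
clock: 13.9
tcp_pos: [0.5383, -0.1215, 0.2462]
ee_rot: [[-0.99, 0.14, -0.0], [0.14, 0.99, -0.0], [0.0, -0.0, -1.0]]
wrist_force: [0.3, -0.6, -1.5]
width: 0.0125
grasp_force: 59.6
```

Emit:
{"op": "step_arm", "data": {
  "deltas": [-0.03,0,0,0,-0.06,0,0,0,-0.06,0,0,0,-0.06,0,0,0]
}}

```text
clock: 14.3
tcp_pos: [0.5389, -0.1216, 0.2462]
ee_rot: [[-0.99, 0.14, -0.0], [0.14, 0.99, 0.0], [0.0, 0.0, -1.0]]
wrist_force: [0.2, -0.5, -1.3]
width: 0.0122
grasp_force: 59.6
```

Emit:
{"op": "step_arm", "data": {
  "deltas": [-0.03,0,0,0,-0.06,0,0,0,-0.06,0,0,0,-0.06,0,0,0]
}}

```text
clock: 14.7
tcp_pos: [0.5395, -0.1217, 0.2462]
ee_rot: [[-0.99, 0.14, 0.0], [0.14, 0.99, 0.0], [-0.0, 0.0, -1.0]]
wrist_force: [0.7, -0.4, -1.4]
width: 0.0122
grasp_force: 59.6
```

Emit:
{"op": "step_arm", "data": {
  "deltas": [-0.03,0,0,0,-0.06,0,0,0,-0.06,0,0,0,-0.06,0,0,0]
}}

```text
clock: 15.1
tcp_pos: [0.5401, -0.1218, 0.2462]
ee_rot: [[-0.99, 0.14, -0.0], [0.14, 0.99, -0.0], [0.0, -0.0, -1.0]]
wrist_force: [0.5, -0.2, -0.3]
width: 0.0122
grasp_force: 59.6
```

Emit:
{"op": "step_arm", "data": {
  "deltas": [-0.03,0,0,0,-0.06,0,0,0,-0.06,0,0,0,-0.06,0,0,0]
}}

```text
clock: 15.5
tcp_pos: [0.5407, -0.1219, 0.2462]
ee_rot: [[-0.99, 0.14, 0.0], [0.14, 0.99, -0.0], [-0.0, -0.0, -1.0]]
wrist_force: [-0.2, 0.6, -1.0]
width: 0.0121
grasp_force: 59.6
```

Emit:
{"op": "step_arm", "data": {
  "deltas": [-0.03,0,0,0,-0.06,0,0,0,-0.06,0,0,0,-0.06,0,0,0]
}}

```text
clock: 15.9
tcp_pos: [0.5413, -0.122, 0.2462]
ee_rot: [[-0.99, 0.139, -0.0], [0.139, 0.99, -0.0], [0.0, -0.0, -1.0]]
wrist_force: [-0.2, 0.9, -1.1]
width: 0.0121
grasp_force: 59.6
```

Emit:
{"op": "step_arm", "data": {
  "deltas": [-0.03,0,0,0,-0.06,0,0,0,-0.06,0,0,0,-0.06,0,0,0]
}}

```text
clock: 16.3
tcp_pos: [0.5419, -0.1221, 0.2462]
ee_rot: [[-0.99, 0.14, -0.0], [0.14, 0.99, -0.0], [0.0, -0.0, -1.0]]
wrist_force: [0.0, -0.1, -1.1]
width: 0.0122
grasp_force: 59.6
```

Emit:
{"op": "step_arm", "data": {
  "deltas": [-0.03,0,0,0,-0.06,0,0,0,-0.06,0,0,0,-0.06,0,0,0]
}}

```text
clock: 16.7
tcp_pos: [0.5425, -0.1221, 0.2462]
ee_rot: [[-0.99, 0.139, 0.0], [0.139, 0.99, -0.0], [-0.0, -0.0, -1.0]]
wrist_force: [0.1, 0.2, -1.5]
width: 0.0122
grasp_force: 59.6
```

Emit:
{"op": "step_arm", "data": {
  "deltas": [-0.03,0,0,0,-0.06,0,0,0,-0.06,0,0,0,-0.06,0,0,0]
}}

```text
clock: 17.1
tcp_pos: [0.5431, -0.1222, 0.2462]
ee_rot: [[-0.99, 0.139, -0.0], [0.139, 0.99, -0.0], [0.0, -0.0, -1.0]]
wrist_force: [0.1, -0.5, -1.8]
width: 0.0122
grasp_force: 59.6
```

Emit:
{"op": "step_arm", "data": {
  "deltas": [-0.03,0,0,0,-0.06,0,0,0,-0.06,0,0,0,-0.06,0,0,0]
}}

```text
clock: 17.5
tcp_pos: [0.5436, -0.1223, 0.2462]
ee_rot: [[-0.99, 0.139, -0.0], [0.139, 0.99, 0.0], [0.0, 0.0, -1.0]]
wrist_force: [-0.7, -0.1, -0.9]
width: 0.0125
grasp_force: 59.6
```

```bash
python3 - <<'E'
from lat import *
p,d=grab('scene','scene4'); p,d=grab('top','top4')
cs=[]
for n,(x,y) in(('scene4',(190,190)),('top4',(385,165))):
    c=cv2.convertScaleAbs(cv2.imread(f'pics/{n}.png')[y:y+75,x:x+100],alpha=1.9); cs.append(cv2.resize(c,(400,300),interpolation=cv2.INTER_CUBIC))
cv2.imwrite('pics/crop5.png',np.hstack(cs)); s=r.observe(); t=s['tcp_pos']; print(t,s['wrist_force'],np.array(t[:2])@u-K@u,np.array(t[:2])@v-K@v)
E
```

```text
[ 0.54362607 -0.12230088  0.24619792] [-1.63238916 -0.05048863 -1.35140886] 0.002825029703105164 -0.0005126763361420483
```

View pics/crop5.png

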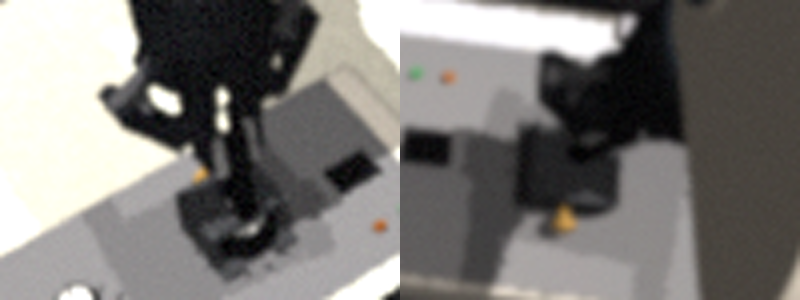

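The crop shows the knob inside the stirrup, its white face under the handle at about (245,235). A first push-back of about −1.6 N appears, so I'll move on in finer steps.

Emit:
{"op": "step_arm", "data": {
  "deltas": [-0.02,0,0,0,-0.03,0,0,0,-0.03,0,0,0]
}}

```text
clock: 17.9
tcp_pos: [0.5438, -0.1223, 0.2462]
ee_rot: [[-0.99, 0.14, -0.0], [0.14, 0.99, 0.0], [0.0, 0.0, -1.0]]
wrist_force: [-1.1, 0.0, -1.1]
width: 0.0126
grasp_force: 59.6
```

```bash
cat > f.py <<'E'
from h import *
F=[];T=[]
for i in range(3):
    s=r.observe(); F.append(s['wrist_force']);T.append(s['tcp_pos']); r.camera('top')
print(np.mean(F,0).round(2),np.mean(T,0).round(5),s['clock'],s['moment'])
E
python3 f.py
```

```text
[-1.43  0.41 -1.01] [ 0.54383 -0.12231  0.24617] 18.0 [ 0.02224654  0.19672062 -0.05020634]
```

Emit:
{"op": "step_arm", "data": {
  "deltas": [-0.02,0,0,0,-0.04,0,0,0,-0.04,0,0,0,-0.04,0,0,0]
}}

```text
clock: 18.45
tcp_pos: [0.5441, -0.1224, 0.2461]
ee_rot: [[-0.99, 0.139, -0.001], [0.139, 0.99, 0.0], [0.001, 0.0, -1.0]]
wrist_force: [-2.0, 0.7, -0.8]
width: 0.0122
grasp_force: 59.6
```

```bash
python3 f.py
```

```text
[-2.39  0.86 -0.25] [ 0.54417 -0.12236  0.24615] 18.55 [ 0.11955296  0.52708557 -0.05122263]
```

Emit:
{"op": "step_arm", "data": {
  "deltas": [-0.02,0,0,0,-0.04,0,0,0,-0.04,0,0,0,-0.04,0,0,0,-0.04,0,0,0]
}}

```text
clock: 19.1
tcp_pos: [0.5445, -0.1224, 0.2461]
ee_rot: [[-0.99, 0.14, -0.001], [0.14, 0.99, 0.0], [0.001, 0.0, -1.0]]
wrist_force: [-3.3, 0.4, 0.3]
width: 0.0121
grasp_force: 59.7
```

```bash
python3 f.py
```

```text
[-3.76  0.34 -0.25] [ 0.54454 -0.12241  0.24613] 19.2 [0.11090269 0.90926182 0.02512303]
```

The stop plate bears at about 3.8 N. I'll ease it off slightly, tighten the grip and pull up.

Emit:
{"op": "step_arm", "data": {
  "deltas": [0.03,0,0,0,0.05,0,0,0,0.05,0,-0.05,0,0.05,0,-0.1,0,0.05,0,-0.15,0,0.05,0,-0.2,0],
  "grip_force": 100
}}

```text
clock: 19.85
tcp_pos: [0.5441, -0.1224, 0.2479]
ee_rot: [[-0.99, 0.14, -0.0], [0.14, 0.99, 0.0], [0.0, -0.0, -1.0]]
wrist_force: [-2.5, -0.6, -6.5]
width: 0.0111
grasp_force: 101.3
```

Emit:
{"op": "step_arm", "data": {
  "deltas": [0,0,-0.04,0,0,0,-0.08,0,0,0,-0.12,0,0,0,-0.16,0]
}}

```text
clock: 20.25
tcp_pos: [0.544, -0.1223, 0.2493]
ee_rot: [[-0.99, 0.14, -0.001], [0.14, 0.99, 0.0], [0.001, 0.0, -1.0]]
wrist_force: [-1.6, -0.2, -7.4]
width: 0.0109
grasp_force: 100.9
```

Emit:
{"op": "step_arm", "data": {
  "deltas": [0,0,-0.04,0,0,0,-0.08,0,0,0,-0.12,0,0,0,-0.16,0,0,0,-0.2,0]
}}

```text
clock: 20.75
tcp_pos: [0.5442, -0.1224, 0.2519]
ee_rot: [[-0.99, 0.14, 0.0], [0.14, 0.99, 0.0], [-0.0, 0.0, -1.0]]
wrist_force: [-3.2, -0.5, -7.8]
width: 0.0111
grasp_force: 101.0
```

Emit:
{"op": "step_arm", "data": {
  "deltas": [0,0,-0.04,0,0,0,-0.08,0,0,0,-0.12,0,0,0,-0.16,0,0,0,-0.2,0]
}}

```text
clock: 21.25
tcp_pos: [0.5443, -0.1224, 0.2539]
ee_rot: [[-0.99, 0.139, 0.0], [0.139, 0.99, -0.0], [-0.0, -0.0, -1.0]]
wrist_force: [-2.9, 0.1, -6.7]
width: 0.0111
grasp_force: 101.1
```

Emit:
{"op": "step_arm", "data": {
  "deltas": [0,0,-0.08,0,0,0,-0.16,0,0,0,-0.24,0,0,0,-0.32,0,0,0,-0.4,0,0,0,-0.48,0,0,0,-0.56,0,0,0,-0.64,0]
}}

```text
clock: 22.05
tcp_pos: [0.5455, -0.1226, 0.261]
ee_rot: [[-0.99, 0.14, 0.003], [0.14, 0.99, -0.001], [-0.003, -0.0, -1.0]]
wrist_force: [-0.4, -0.9, -1.7]
width: 0.0114
grasp_force: 101.9
```

Emit:
{"op": "step_arm", "data": {
  "deltas": [0,0,-0.2,0,0,0,-0.5,0,0,0,-0.8,0,0,0,-1.1,0,0,0,-1.4,0,0,0,-1.7,0,0,0,-1.9,0,0,0,-2,0,0,0,-2,0,0,0,-2,0]
}}

```text
clock: 23.05
tcp_pos: [0.5442, -0.1224, 0.2801]
ee_rot: [[-0.99, 0.14, -0.0], [0.14, 0.99, 0.0], [0.0, 0.0, -1.0]]
wrist_force: [-0.2, 0.4, -0.7]
width: 0.0113
grasp_force: 101.9
```

```bash
python3 f.py; python3 - <<'E'
from lat import *
p,d=grab('scene','scene5'); p,d=grab('top','top5')
cs=[]
for n,(x,y) in(('scene5',(190,170)),('top5',(385,165))):
    c=cv2.convertScaleAbs(cv2.imread(f'pics/{n}.png')[y:y+75,x:x+100],alpha=2.4); cs.append(cv2.resize(c,(400,300),interpolation=cv2.INTER_CUBIC))
cv2.imwrite('pics/crop6.png',np.hstack(cs))
E
```

```text
[-0.12 -0.36 -1.51] [ 0.54417 -0.12237  0.28007] 23.15 [0.01222307 0.00769845 0.00404632]
```

View pics/crop6.png

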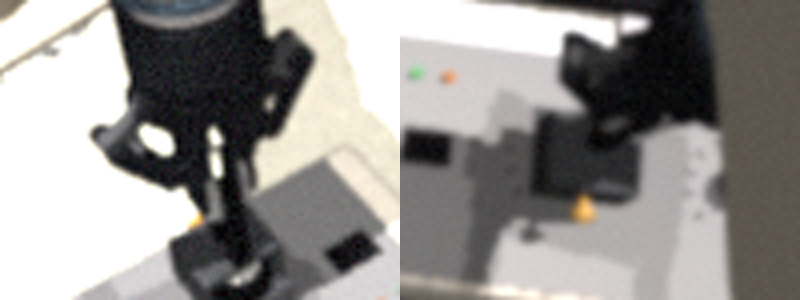

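The knob's bright face rides in the puller at crop (245,270), and the shaft is clear. I'll carry it gently to the tray.

Emit:
{"op": "step_arm", "data": {
  "deltas": [0.06,0.3,0,0,0.19,0.9,0,0,0.37,1.8,0,0,0.62,3,0,0,0.94,4.5,0,0,1.29,6.2,0,0,1.66,8,0,0,2.08,10,0,0,2.49,12,0,0,2.91,14,0,0]
}}

```text
clock: 24.3
tcp_pos: [0.5346, 0.0223, 0.2803]
ee_rot: [[-0.99, 0.139, 0.0], [0.139, 0.99, 0.0], [-0.0, 0.0, -1.0]]
wrist_force: [0.4, -0.1, -1.8]
width: 0.0108
grasp_force: 101.9
```

Emit:
{"op": "step_arm", "data": {
  "deltas": [0.42,2,0,0,0.83,4,0,0,1.25,6,0,0,1.66,8,0,0,2.08,10,0,0,2.49,12,0,0,2.91,14,0,0,3.32,16,0,0,3.74,18,0,0,4.16,20,0,0]
}}

```text
clock: 25.3
tcp_pos: [0.5208, 0.226, 0.2803]
ee_rot: [[-0.99, 0.139, -0.0], [0.139, 0.99, 0.0], [0.0, 0.0, -1.0]]
wrist_force: [-0.2, 0.3, -2.3]
width: 0.0112
grasp_force: 101.9
```

Emit:
{"op": "step_arm", "data": {
  "deltas": [0.42,2,0,0,0.83,4,0,0,1.21,5.8,0,0,1.5,7.2,0,0,1.73,8.3,0,0,1.89,9.1,0,0,1.97,9.5,0,0,2.02,9.7,0,0,2.02,9.7,0,0,2.02,9.7,0,0]
}}

```text
clock: 26.3
tcp_pos: [0.5153, 0.3226, 0.2802]
ee_rot: [[-0.99, 0.14, 0.0], [0.14, 0.99, -0.0], [-0.0, -0.0, -1.0]]
wrist_force: [-0.4, 0.5, -0.7]
width: 0.0112
grasp_force: 101.9
```

Emit:
{"op": "step_arm", "data": {
  "deltas": [0,0,0.3,0,0,0,1,0,0,0,2.2,0,0,0,4,0,0,0,6,0,0,0,8,0,0,0,10,0,0,0,11.6,0,0,0,12.6,0,0,0,13,0]
}}

```text
clock: 27.3
tcp_pos: [0.5144, 0.3225, 0.1485]
ee_rot: [[-0.99, 0.14, -0.002], [0.14, 0.99, -0.001], [0.002, -0.002, -1.0]]
wrist_force: [-0.2, 0.3, -1.1]
width: 0.0112
grasp_force: 101.8
```

```bash
python3 f.py; python3 - <<'E'
from lat import *
p,d=grab('scene','scene6'); p,d=grab('top','top6')
cs=[]
for n,(x,y) in(('scene6',(300,125)),('top6',(205,185))):
    c=cv2.convertScaleAbs(cv2.imread(f'pics/{n}.png')[y:y+90,x:x+120],alpha=2.2); cs.append(cv2.resize(c,(400,300),interpolation=cv2.INTER_CUBIC))
cv2.imwrite('pics/crop7.png',np.hstack(cs))
E
```

```text
[-0.34  0.21 -1.31] [0.51469 0.32266 0.14893] 27.4 [-0.019628   -0.04258995 -0.03635048]
```

View pics/crop7.png

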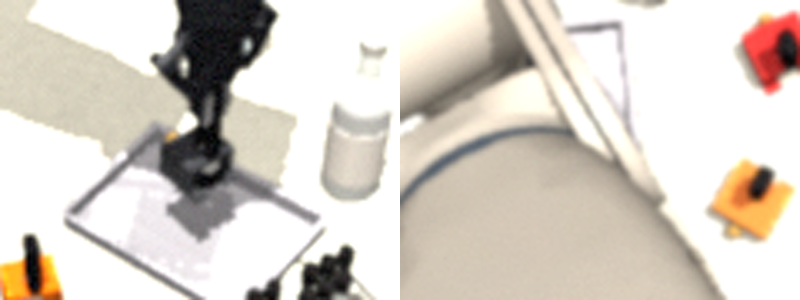

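The puller hangs over the tray's middle with the knob's face still inside at (207,170). I'll lower it.

Emit:
{"op": "step_arm", "data": {
  "deltas": [0,0,0.5,0,0,0,1.5,0,0,0,2.8,0,0,0,4.2,0,0,0,5.3,0,0,0,6,0,0,0,6.4,0,0,0,6.6,0,0,0,6.6,0,0,0,6.6,0]
}}

```text
clock: 28.55
tcp_pos: [0.5155, 0.3232, 0.0846]
ee_rot: [[-0.99, 0.14, 0.001], [0.14, 0.99, 0.0], [-0.001, 0.001, -1.0]]
wrist_force: [1.0, -0.4, -1.2]
width: 0.0111
grasp_force: 97.7
```

Emit:
{"op": "step_arm", "data": {
  "deltas": [0,0,0.08,0,0,0,0.16,0,0,0,0.24,0,0,0,0.32,0,0,0,0.4,0,0,0,0.4,0]
}}

```text
clock: 29.15
tcp_pos: [0.5151, 0.323, 0.0801]
ee_rot: [[-0.99, 0.14, -0.0], [0.14, 0.99, -0.0], [0.0, -0.0, -1.0]]
wrist_force: [0.0, -0.0, -1.0]
width: 0.0111
grasp_force: 97.7
```

Emit:
{"op": "step_arm", "data": {
  "deltas": [0,0,0.05,0,0,0,0.1,0,0,0,0.1,0]
}}

```text
clock: 29.45
tcp_pos: [0.5152, 0.323, 0.0792]
ee_rot: [[-0.99, 0.14, -0.0], [0.14, 0.99, -0.0], [0.0, -0.0, -1.0]]
wrist_force: [-0.4, -1.2, -0.9]
width: 0.0111
grasp_force: 97.7
```

Emit:
{"op": "step_arm", "data": {
  "deltas": [0,0,0.05,0,0,0,0.1,0,0,0,0.1,0]
}}

```text
clock: 29.75
tcp_pos: [0.5156, 0.3234, 0.079]
ee_rot: [[-0.99, 0.14, 0.001], [0.14, 0.99, 0.001], [-0.001, 0.001, -1.0]]
wrist_force: [-0.3, 0.7, 4.5]
width: 0.0107
grasp_force: 98.4
```

Emit:
{"op": "step_arm", "data": {
  "deltas": [0,0,0.05,0,0,0,0.05,0,0,0,0.05,0]
}}

```text
clock: 30.05
tcp_pos: [0.5158, 0.3236, 0.0789]
ee_rot: [[-0.99, 0.14, 0.001], [0.14, 0.99, 0.001], [-0.001, 0.001, -1.0]]
wrist_force: [-1.9, 1.5, 8.3]
width: 0.0111
grasp_force: 98.8
```

It is on the tray floor. I'll release and retreat upward.

Emit:
{"op": "step_arm", "data": {
  "deltas": [0,0,-0.05,0,0,0,-0.05,0],
  "grip_force": 20
}}

```text
clock: 30.25
tcp_pos: [0.5156, 0.3234, 0.079]
ee_rot: [[-0.99, 0.139, 0.001], [0.139, 0.99, 0.001], [-0.001, 0.001, -1.0]]
wrist_force: [-2.5, 0.6, 6.2]
width: 0.0109
grasp_force: 98.7
```

Emit:
{"op": "step_arm", "data": {
  "deltas": [0,0,0,0,0,0,0,0,0,0,0,0,0,0,0,0,0,0,0,0],
  "grip": 40
}}

```text
clock: 30.75
tcp_pos: [0.5152, 0.3229, 0.0781]
ee_rot: [[-0.99, 0.14, -0.0], [0.14, 0.99, -0.0], [0.0, -0.0, -1.0]]
wrist_force: [-0.3, 0.3, -0.1]
width: 0.0343
grasp_force: 0.0
```

Emit:
{"op": "step_arm", "data": {
  "deltas": [0,0,0,0,0,0,-0.3,0,0,0,-1,0,0,0,-2.5,0,0,0,-5,0,0,0,-8,0,0,0,-11,0,0,0,-14,0]
}}

```text
clock: 31.55
tcp_pos: [0.5153, 0.323, 0.2209]
ee_rot: [[-0.99, 0.139, 0.001], [0.139, 0.99, 0.001], [-0.001, 0.001, -1.0]]
wrist_force: [1.0, 1.4, -0.3]
width: 0.0343
grasp_force: 0.0
```

Emit:
{"op": "step_arm", "data": {
  "deltas": [3,0,0,0,7,0,0,0,11,0,0,0,13,0,0,0,13,0,0,0,13,0,0,0]
}}

```text
clock: 32.15
tcp_pos: [0.3874, 0.3418, 0.2193]
ee_rot: [[-0.99, 0.139, 0.002], [0.139, 0.99, 0.001], [-0.002, 0.001, -1.0]]
wrist_force: [1.0, 1.2, 0.2]
width: 0.0342
grasp_force: 0.0
```

```bash
python3 - <<'E'
from lat import *
s=r.observe(); print(s['tcp_pos'],s['wrist_force'],s['clock'],s['width'])
p,d=grab('scene','scene7'); p,d=grab('top','top7')
cs=[]
for n,(x,y) in(('scene7',(190,155)),('scene7',(310,150))):
    c=cv2.convertScaleAbs(cv2.imread(f'pics/{n}.png')[y:y+120,x:x+120][:,:100],alpha=1.7); cs.append(cv2.resize(c,(400,480),interpolation=cv2.INTER_CUBIC))
cv2.imwrite('pics/crop8.png',np.hstack(cs))
E
```

```text
[0.38740321 0.34176849 0.21926985] [0.98012583 1.17604749 0.2087388 ] 32.15 0.03416293476605851
```

View pics/crop8.png

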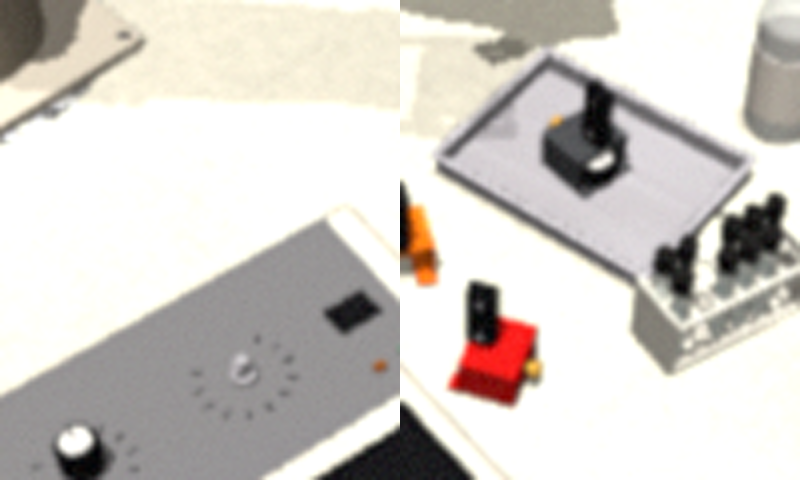

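The picture shows the bare shaft at (243,370) and the timer knob still in place at (77,450). The puller stands in the tray at (590,145) with the knob in it, released.

```bash
python3 -c "
from bench import r
print(r.job_done())"
```

```text
the job is handed in; nothing more can be done
None
```

The wide knob is off its shaft and sits in the puller, both released in the tray; the timer knob and everything else looked undisturbed in the last picture, and I handed the job in at about 32 s (no verdict was returned).

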